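Hang the coverslip basket in the notched rim of the staining trough

ROBOT

A 6-joint arm with a two-finger parallel gripper is mounted at the origin on the work surface. World frame = base frame: x ahead of the robot, y to its left, z up, the work surface at z = 0. Lengths are in m, angles in degrees, forces in N, time in s.
With the tool pointing down it reaches from about 0.3 to 0.75 m from the base axis. Payload 8.5 kg.
Tool frame: the origin (TCP) lies at the very end of the fingers, on their centre line; the grasp point (between the pads) lies 19 mm behind it (env.hold_point_z is the distance from the TCP to the grasp point, in m); z points along the fingers, y is the line along which they close (so a half turn about z gives the same grasp; the last joint's range is limited). The gripper opens to 85 mm and grips with 20 to 120 N. Pads are 22 mm wide; open, the fingers measure 114 mm over their backs; the gripper's body (76 mm by 85 mm) begins 54 mm behind the grasp point. The pads swing forward as they close: fully open they stand 13 mm farther back than shut.
Start: joints at [55.159, 21.807, 74.336, -0, 83.858, -12.336], TCP at [0.211, 0.508, 0.231] pointing down, gripper open.
Joint ranges: [-178.18, 178.18], [-50.72, 133.34], [12.68, 142.11], [-81.47, 261.47], [9.98, 163.14], [-165.26, 165.26]. Speed limits (degrees/s): [136.94, 136.94, 180, 180, 180, 180].

INTERFACE

Orientations are given as a 3x3 rotation matrix whose columns are the frame's x, y, z axes.
In Python, from rig import env, optics gives the robot as it stands.
- The arm moves only by the shell command python3 -m jog 'ROWS' [OPENING] [FORCE]. ROWS is JSON, a list of rows, each an object with "linear": the shift along the tool's x, y, z in units of 40 mm (1.0 is 40 mm), a list of three; "roll": the turn about the tool's z in units of 5 degrees (1.0 is 5 degrees). A call has 1 to 12 rows; each row shifts and turns the commanded pose from where the row before left it, along the tool's axes as they then stand; what a row does not reach is not made up. A row lasts 1/12 s, in which the tool goes at most 41.7 mm and 7.16 degrees, less where a joint would pass 70% of its speed; a pose out of reach is approached as far as the arm can. A call is refused whole if a number of a shift passes 1 or a number of a turn 1, either way. A call with a gripper value outside its range is refused whole. OPENING is the opening, from -1 (shut) to 1 (fully open), set as the call begins (- or left out, the last holds). The fingers move at their own pace and stop on an object; FORCE is the grip in N (left out, the last holds). Time passes only in rows, so rows that do not move let the fingers close. It gives the time, the measured TCP pose, the force, the opening and the grip force at its end, in the units of the state.
- env.observe(): the state, without advancing time (a new reading comes with each control period).
- optics.get_image(name): name is "scene" or "top" or "wrist"; returns the picture (400x640x3 uint8, red, green, blue); there is no depth.
- optics.calibration(name): a dict with "fov_y" (degrees; the focal length in pixels is half the picture's height over the tangent of half this angle, whatever the lens; pixels are square), "cx", "cy" (the principal point, pixels), "T" (4x4, takes a point from camera to world coordinates). Camera axes: x right, y down, z forward; pixel columns grow to the right and rows downward; lengths in m; the calibration is good to about 2 mm. A picture is of the moment at which its call begins: read the wrist's pose just before it. calibration takes no time and is no camera call; for the wrist camera it gives the pose at the moment of the call.
- env.close_job(): hands the job in; it is judged then, once.
The state is a dict: "time_s": time; "q": joint angles; "qvel": joint speeds; "joint_efforts": joint torques, N m; "position": TCP position; "tool_rot": TCP orientation; "ft_force": force on the tool from outside, world axes, zero at the start; "wrist_torque": the same for the moment, N m; "grip_width": finger opening in m; "gripper_force": force on a finger pad.
Only numpy, scipy, OpenCV 4.12 (cv2) and the standard library are available. Lean on these libraries where they do the work, as an engineer would, in place of code of your own. Each camera call takes 0.05 s, during which the arm holds its last target. There are 200 camera calls.

TASK

Take the steel hook-on coverslip basket by its upright grip out of the draining tray and hook its bent lip over the near rim of the white trough, so that it hangs upright inside, then slide it along the rim strip until its hook finds the notch and goes fully home in it. Keep hold of it until it is all the way down, do not drop it, and be gentle: the rim must not be pressed or pushed hard (stay under about 2 kg of force), the basket must stay upright, and the things standing around are to be left alone.

Things in the scene. Friction and masses are not known exactly. Their poses are not given: they have to be found in the camera images.
- basket: (All sizes in mm.) Loose steel basket, 0.13-0.25 kg, of thin coverslips, with a back plate bent over at the top into a hook. Origin: underside, at the plate's mid thickness and width; x from plate to basket part, y along plate, z up. Plate 3 thick (x -1.5..1.5), 40 wide, 66 tall. Basket part x 1.5..37.5, 40 wide, 22 high (glass to 29). Stands upright in the tray.
- grip (a point): Where to pinch the basket's upright black grip, 90 above the basket's origin: across its 8 thickness (basket x), from above. The grip is 30 wide (basket y), from z 66 (top of the hook's bridge) to z 106, right above the back plate. In mm.
- hook (a point): Middle of the hook's gap, at the bridge's underside: basket x -5.5, z 62. The bridge is 4 thick, 40 wide along y. The gap, which takes the rim, is 8 wide between plate and lip (basket x -9.5..-1.5). The lip (3 thick, to x -12.5) hangs down to z 46, then flares outwards for 8 more, to about x -17, z 37. In mm.
- trough: White open trough fixed to the table, outside 110 (x) by 190 (y), 85 high, walls and floor 5 thick. Origin: centre of underside, z up. The near wall, nearest the robot, is at its -x side: outer face x -55, inner face x -50. Home: basket x along trough x, hook bridge in the notch on the wall's top: basket origin at z 23, x about -48.5. On top of the strip it is at z 31. In mm.
- rim (a point): Middle of the near wall's top edge (trough z 85). On this wall lies a dark steel strip, also 5 thick, 8 high, 134 long, with one notch 44 long at its middle, cut the full 8 down to the wall's top. The strip is clamped with its middle anywhere from 20 mm to the -y to 20 mm to the +y side of this point; where is not reported: see or feel it. Gentle pushing does not shift it. In mm.
- tray: Steel draining tray fixed to the table, 150 (x) by 130 (y), 14 high, walls and floor 5 thick, in which the basket stands at the start. Origin: centre of its underside. In mm.
- oil_bottle: Bystander: small amber bottle, 28 diameter, 60 high, between tray and trough. Origin: centre of its underside. In mm.
- petri_dish: Bystander: closed clear dish, 60 diameter, 14 high. Origin: centre of its underside. In mm.
- beaker: Bystander: glass beaker, 70 diameter, 90 high. Origin: centre of its underside. In mm.
- reagent_bottle: Bystander: glass bottle, 70 diameter, 150 high. Origin: centre of its underside. In mm.
- jar: Bystander: glass jar, 60 diameter, 80 high. Origin: centre of its underside. In mm.
- coverslip_box: Bystander: small white closed box, 60 by 60, 22 high. Origin: centre of its underside. In mm.

How it is judged:
By the outcome, as a careful person would: the job done as asked, in the order asked, and still so for the second after the job is handed in, with the robot touching nothing.
It also fails if it takes over 72 s, if anything falls off the work surface, if the arm or the gripper's body presses on something with over 40 N, if the wrist force passes 120 N, or if a joint passes its speed limit or range.

## Working session

There is one attempt and no reset: what is moved stays moved. The work goes in short steps, Python scripts to look and compute and a shell command to move; the robot and the scene stay as the last step left them, time stands still between calls to the robot, and variables do not carry over. Pictures are saved under pics/ and viewed, at most 13 in all, crops included, and the job is handed in when it is done.

```bash
ls; mkdir -p pics
python3 - <<'E'
from rig import env, optics
import cv2,numpy as np
for n in ("scene","top"):
    im=optics.get_image(n); cv2.imwrite(f"pics/{n}0.png",im[:,:,::-1])
    c=optics.calibration(n); print(n,c["fov_y"],c["cx"],c["cy"],np.round(c["T"],3).tolist(), [k for k in c])
s=env.observe(); print(s["time_s"],s["position"],np.round(s["tool_rot"],3).tolist(),s["grip_width"],s["ft_force"],env.hold_point_z)
E
```

```text
pics
scene 47.02894442502328 321.74356075498264 200.34757047325783 [[-0.212, 0.593, -0.777, 1.358], [0.977, 0.139, -0.16, 0.214], [0.013, -0.793, -0.609, 0.726], [0.0, 0.0, 0.0, 1.0]] ['fov_y', 'cx', 'cy', 'T']
top 48.09973743152378 320.05764448663325 194.5432238766554 [[0.082, -0.974, 0.212, 0.324], [-0.997, -0.08, 0.016, 0.029], [0.002, -0.213, -0.977, 1.13], [0.0, 0.0, 0.0, 1.0]] ['fov_y', 'cx', 'cy', 'T']
0.1 [0.21036365 0.50789091 0.2307556 ] [[-0.924, 0.383, -0.001], [0.383, 0.924, -0.001], [0.0, -0.001, -1.0]] 0.08558876852640587 [-0.45066691  0.47341181 -1.22154326] 0.0187
```

View pics/top0.png

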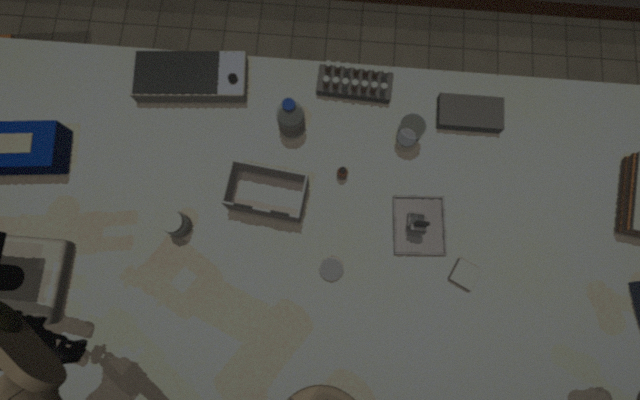

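View pics/scene0.png

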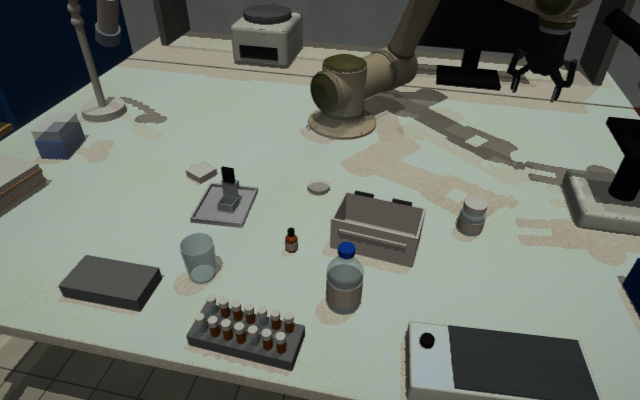

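Top view: trough around (265,192), tray (418,225) with the basket at its centre (418,223), oil bottle (342,173), petri dish (331,269). The scene view shows the strip's dark pieces on the near wall at (364,195) and (401,203). Enlarging both for measurement.

Run:
```python
import cv2,numpy as np
a=cv2.imread("pics/top0.png");b=cv2.imread("pics/scene0.png")
A=cv2.resize(a[155:230,215:315],None,fx=4,fy=4,interpolation=cv2.INTER_CUBIC)
B=cv2.resize(a[190:265,375:475],None,fx=4,fy=4,interpolation=cv2.INTER_CUBIC)
C=cv2.resize(b[180:255,330:430],None,fx=4,fy=4,interpolation=cv2.INTER_CUBIC)
D=cv2.resize(b[160:235,180:280],None,fx=4,fy=4,interpolation=cv2.INTER_CUBIC)
m=np.vstack([np.hstack([A,B]),np.hstack([C,D])])
m=np.clip(m*1.5,0,255).astype(np.uint8)
cv2.imwrite("pics/zoom.png",m)
```

```text
(no output)
```

View pics/zoom.png

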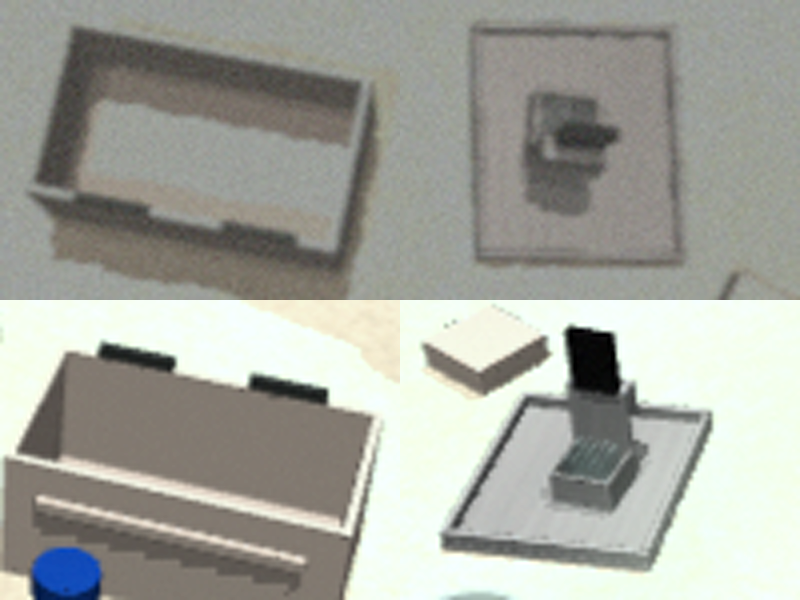

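```bash
cat > h.py <<'E'
import numpy as np
from rig import env, optics
def proj(name,P,c=None):
    c=c or optics.calibration(name); P=np.atleast_2d(P); T=np.linalg.inv(c["T"])
    p=P@T[:3,:3].T+T[:3,3]; f=200/np.tan(np.radians(c["fov_y"]/2))
    return np.c_[c["cx"]+f*p[:,0]/p[:,2], c["cy"]+f*p[:,1]/p[:,2]]
def place(pose,L,z0=0):
    x,y,a=pose; L=np.atleast_2d(L).astype(float); c,s=np.cos(a),np.sin(a)
    return np.c_[x+c*L[:,0]-s*L[:,1], y+s*L[:,0]+c*L[:,1], L[:,2]+z0]
E
cat > fit.py <<'E'
from h import *
from scipy.optimize import least_squares as ls
off={'A':(215,155,0,0),'B':(375,190,400,0),'C':(330,180,0,300),'D':(180,160,400,300)}
def px(k,u,v): o=off[k]; return (o[0]+(u-o[2]+.5)/4-.5, o[1]+(v-o[3]+.5)/4-.5)
def fit(obs,z0,p0):
    cal={n:optics.calibration(n) for n in("top","scene")}
    def r(p): return np.concatenate([(proj(None,place(p,np.array(l)/1000,z0),cal[n])[0]-np.array(q)) for n,l,q in obs])
    s=ls(r,p0,loss='soft_l1'); print(np.round(s.x[:2],4),np.degrees(s.x[2]).round(2)); print(np.round(r(s.x).reshape(-1,2),1).tolist()); return s.x
tr=[("top",(55,95,85),px('A',73,27)),("top",(55,-95,85),px('A',372,80)),("top",(-55,95,85),px('A',30,190)),
("scene",(-55,-95,85),px('C',65,352)),("scene",(-55,95,85),px('C',380,410)),("scene",(55,-95,85),px('C',5,457)),("scene",(55,95,85),px('C',350,530))]
t=fit(tr,0,[.5,.2,0])
# strip middle s: fit from scene edges at z 93 (inner face x=-50)
cal={n:optics.calibration(n) for n in("top","scene")}
ob=[("scene",(-50,-67,93),px('C',98,344)),("scene",(-50,-22,93),px('C',176,357)),("scene",(-50,22,93),px('C',250,374)),("scene",(-50,67,93),px('C',328,388)),
("top",(-55,67,93),px('A',78,195)),("top",(-55,22,93),px('A',150,206)),("top",(-55,-22,93),px('A',222,224)),("top",(-55,-67,93),px('A',298,236))]
for n,l,q in ob:
    f=lambda s:(proj(None,place(t,np.array(l)/1000+[0,s[0],0]),cal[n])[0]-np.array(q))
    s=ls(f,[0]); print(n,l,"s=",(s.x[0]*1000).round(1),f(s.x).round(1))
bk=[("scene",(4,-15,106),px('D',568,327)),("scene",(4,15,106),px('D',614,333)),("scene",(4,15,66),px('D',620,395)),("scene",(4,-15,66),px('D',572,387)),
("scene",(37.5,-20,22),px('D',552,475)),("scene",(37.5,20,22),px('D',608,486)),("scene",(37.5,-20,0),px('D',552,503)),("scene",(37.5,20,0),px('D',606,511)),("top",(4,-15,106),px('B',618,130))]
b=fit(bk,.005,[.4,-.15,0])
ty=[("top",(75,65,14),px('B',472,24)),("top",(75,-65,14),px('B',674,30)),("top",(-75,65,14),px('B',474,260)),("top",(-75,-65,14),px('B',682,262))]
print("tray");fit(ty,0,[.4,-.15,0])
E
python3 fit.py
```

```text
[0.5552 0.1777] -6.48
[[-1.1, -2.0], [0.9, -0.5], [-1.2, 0.9], [-1.4, -2.6], [0.6, -0.3], [-0.7, -0.7], [0.1, 0.7]]
scene (-50, -67, 93) s= -3.4 [ 0.  -0.1]
scene (-50, -22, 93) s= -2.3 [-0.1  0.7]
scene (-50, 22, 93) s= -2.8 [-0.1  0.3]
scene (-50, 67, 93) s= -3.4 [-0.2  0.8]
top (-55, 67, 93) s= -5.0 [-0.3  1.7]
top (-55, 22, 93) s= -3.1 [-0.5  2.4]
top (-55, -22, 93) s= -2.9 [-0.3  1.5]
top (-55, -67, 93) s= -3.1 [-0.4  2.2]
[ 0.4995 -0.1953] -6.23
[[-0.3, 1.0], [-0.6, 1.8], [-0.4, -0.1], [0.6, -0.4], [-0.6, -0.8], [0.0, -0.3], [0.6, -0.9], [1.5, 0.5], [0.2, -0.1]]
tray
[ 0.5084 -0.2064] 3.36
[[-0.4, -0.2], [0.2, -0.5], [-0.2, -0.0], [0.3, 0.7]]
```

```bash
python3 -m jog '[{"linear":[0,0,-0.2],"roll":1},{"linear":[0,0,-0.2],"roll":1},{"linear":[0,0,-0.2],"roll":1},{"linear":[0,0,-0.2],"roll":1},{"linear":[0,0,-0.2],"roll":1},{"linear":[0,0,-0.2],"roll":1},{"linear":[0,0,-0.2],"roll":1},{"linear":[0,0,-0.2],"roll":1},{"linear":[0,0,-0.2],"roll":1},{"linear":[0,0,-0.2],"roll":1},{"linear":[0,0,0],"roll":1},{"linear":[0,0,0],"roll":1}]'
python3 -m jog '[{"linear":[0,0,0],"roll":1},{"linear":[0,0,0],"roll":1},{"linear":[0,0,0],"roll":0.75},{"linear":[-0.8,0.6,0],"roll":0},{"linear":[-0.8,0.6,0],"roll":0},{"linear":[-0.8,0.6,0],"roll":0},{"linear":[-0.8,0.6,0],"roll":0},{"linear":[-0.8,0.6,0],"roll":0},{"linear":[-0.8,0.6,0],"roll":0},{"linear":[-0.8,0.6,0],"roll":0},{"linear":[0,0,0],"roll":0},{"linear":[0,0,0],"roll":0}]'
python3 - <<'E'
from h import *
np.set_printoptions(suppress=True,precision=3)
s=env.observe();print(s["time_s"],s["position"],s["tool_rot"],s["q"])
c=optics.calibration("wrist");print(c)
print(proj("wrist",place([.5552,.1777,-.113],[[-.055,-.095,.085],[-.055,.095,.085],[-.055,0,.085]])))
E
```

```text
time_s: 1.1
position: [0.2105, 0.5081, 0.3114]
tool_rot: [[-0.126, 0.992, 0.0], [0.992, 0.126, 0.0], [0.0, 0.0, -1.0]]
ft_force: [0.1, -0.5, -0.4]
grip_width: 0.0855
gripper_force: 0.0
time_s: 2.1
position: [0.3539, 0.2657, 0.3111]
tool_rot: [[0.113, 0.994, -0.001], [0.994, -0.113, -0.0], [-0.0, -0.001, -1.0]]
ft_force: [-0.3, 0.5, 0.7]
grip_width: 0.0856
gripper_force: 0.0
2.1 [0.354 0.266 0.311] [[ 0.113  0.994 -0.001]
 [ 0.994 -0.113 -0.   ]
 [-0.    -0.001 -1.   ]] [21.494  7.852 80.611  0.005 91.573 27.993]
{'fov_y': 68.9049502902282, 'cx': 318.38235309650753, 'cy': 200.7003015758676, 'T': array([[ 0.994, -0.107, -0.035,  0.364],
       [-0.113, -0.944, -0.309,  0.345],
       [-0.   ,  0.311, -0.95 ,  0.454],
       [ 0.   ,  0.   ,  0.   ,  1.   ]])}
[[424.419 278.394]
 [441.505 146.944]
 [432.324 217.579]]
```

```bash
python3 -m jog '[{"linear":[0,0.9,0]},{"linear":[0,0.9,0]},{"linear":[0,0.9,0]},{"linear":[0,0,0]},{"linear":[0,0,0]}]'
python3 - <<'E'
from h import *
import cv2,json
c=optics.calibration("wrist");im=optics.get_image("wrist");cv2.imwrite("pics/w1.png",im[:,:,::-1])
c["T"]=c["T"].tolist();json.dump(c,open("w1.json","w"))
E
```

```text
invalid input
```

View pics/w1.png

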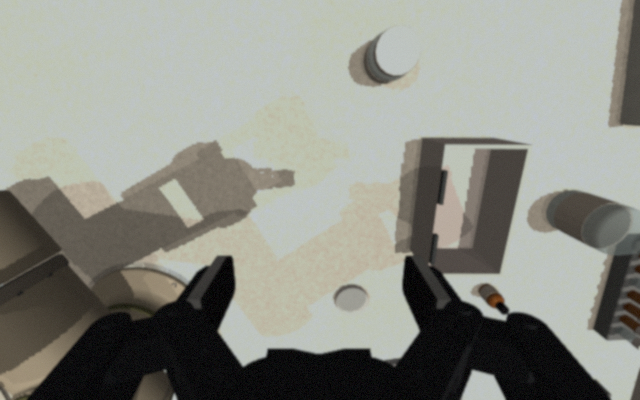

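```bash
python3 -m jog '[{"linear":[-0.4,0.9,0.5],"roll":0},{"linear":[-0.4,0.9,0.5],"roll":0},{"linear":[-0.4,0.9,0.5],"roll":0},{"linear":[0,0,0],"roll":0},{"linear":[0,0,0],"roll":0}]'
python3 - <<'E'
from h import *
import cv2,json
c=optics.calibration("wrist");im=optics.get_image("wrist");cv2.imwrite("pics/w2.png",im[:,:,::-1])
c["T"]=c["T"].tolist();json.dump(c,open("w2.json","w"))
cv2.imwrite("pics/w2z.png",cv2.resize(im[40:340,180:480,::-1],None,fx=2,fy=2,interpolation=cv2.INTER_CUBIC))
E
```

```text
time_s: 2.57
position: [0.4495, 0.2115, 0.2533]
tool_rot: [[0.109, 0.994, -0.003], [0.994, -0.109, -0.0], [-0.001, -0.003, -1.0]]
ft_force: [-0.8, -0.9, 0.6]
grip_width: 0.0852
gripper_force: 0.0
```

View pics/w2z.png

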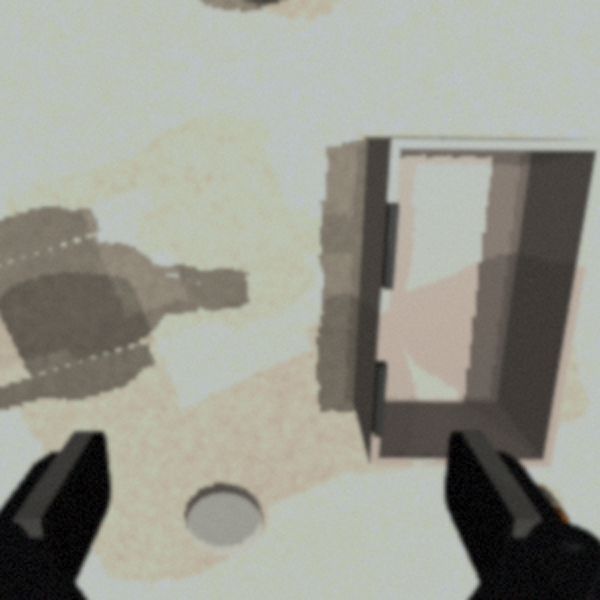

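Wrist zoom: trough outer rim corners (zoomed px) at about (390,137), (597,138), (370,462), (548,463); strip pieces span rows 203–288 and 362–437, so the notch is rows 288–362.

```bash
cat > fit2.py <<'E'
from h import *
import json
from scipy.optimize import least_squares as ls
c=json.load(open("w2.json"));c["T"]=np.array(c["T"])
px=lambda u,v:np.array([180+(u+.5)/2-.5,40+(v+.5)/2-.5])
O=[(-55,95,85,390,137),(55,95,85,597,138),(-55,-95,85,370,463),(55,-95,85,548,463),(-50,90,85,400,152),(-50,-90,85,380,458)]
S=[(-55,67,93,387,203),(-55,22,93,383,288),(-55,-22,93,376,362),(-55,-67,93,371,437)]
def r(p):
    a=[proj(None,place(p[:3],np.array(o[:3])/1000),c)[0]-px(*o[3:]) for o in O]
    b=[proj(None,place(p[:3],np.array(o[:3])/1000+[0,p[3],0]),c)[0]-px(*o[3:]) for o in S]
    return np.concatenate(a+b)
s=ls(r,[.555,.178,-.11,0]);print(s.x,np.degrees(s.x[2]));print(r(s.x).reshape(-1,2).round(1).tolist())
E
python3 fit2.py
```

```text
[ 0.55772291  0.18100452 -0.1086351  -0.00333316] -6.224332462327113
[[-1.4, 0.6], [3.5, 0.1], [-0.5, 1.1], [0.9, 1.2], [-1.8, -1.8], [-1.2, -0.0], [-0.3, -0.2], [-0.8, -0.1], [0.6, 1.0], [1.0, -0.7]]
```

```bash
python3 -m jog '[{"linear":[-0.9,0.235,0],"roll":0},{"linear":[-0.9,0.235,0],"roll":0},{"linear":[-0.9,0.235,0],"roll":0},{"linear":[-0.9,0.235,0],"roll":0},{"linear":[-0.9,0.235,0],"roll":0},{"linear":[-0.9,0.235,0],"roll":0},{"linear":[-0.9,0.235,0],"roll":0},{"linear":[-0.9,0.235,0],"roll":0},{"linear":[-0.9,0.235,0],"roll":0},{"linear":[-0.9,0.235,0],"roll":0},{"linear":[0,0,0],"roll":0},{"linear":[0,0,0],"roll":0}]'
python3 - <<'E'
from h import *
import cv2,json
c=optics.calibration("wrist");im=optics.get_image("wrist");cv2.imwrite("pics/w3.png",im[:,:,::-1])
print(proj(None,place([.4995,-.1953,-.1087],[[-.004,-.015,.106],[.004,-.015,.106],[-.004,.015,.106],[.004,.015,.106],[.0375,.02,.022],[.0375,-.02,.022]],.005),c).round(1).tolist())
c["T"]=c["T"].tolist();json.dump(c,open("w3.json","w"))
cv2.imwrite("pics/w3z.png",cv2.resize(im[100:400,200:500,::-1],None,fx=2,fy=2,interpolation=cv2.INTER_CUBIC))
E
```

```text
time_s: 3.62
position: [0.5039, -0.1567, 0.2553]
tool_rot: [[0.109, 0.994, 0.001], [0.994, -0.109, -0.0], [-0.0, 0.001, -1.0]]
ft_force: [-0.4, 0.9, 0.1]
grip_width: 0.0855
gripper_force: 0.0
[[313.9, 236.0], [321.3, 236.0], [313.7, 209.8], [321.4, 209.8], [346.2, 184.4], [345.3, 213.0]]
```

View pics/w3z.png

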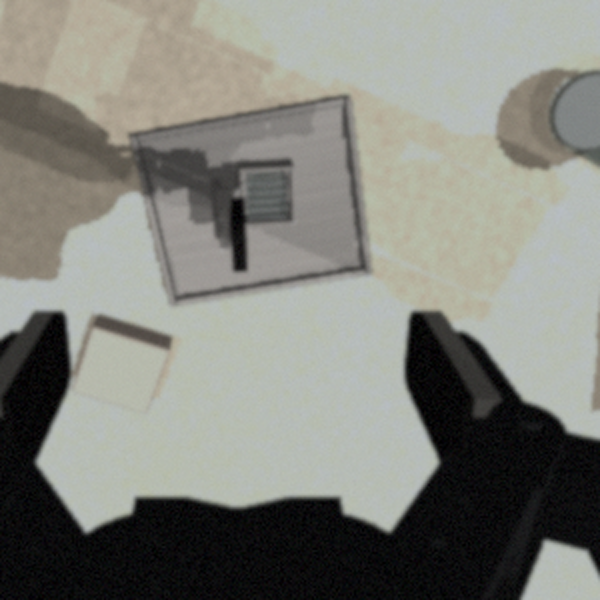

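```bash
python3 -m jog '[{"linear":[-0.48,0.02,0],"roll":0},{"linear":[-0.48,0.025,0],"roll":0},{"linear":[0,0,0.5],"roll":0},{"linear":[0,0,0.5],"roll":0},{"linear":[0,0,0.5],"roll":0},{"linear":[0,0,0.5],"roll":0},{"linear":[0,0,0.5],"roll":0},{"linear":[0,0,0.5],"roll":0},{"linear":[0,0,0.5],"roll":0},{"linear":[0,0,0.5],"roll":0},{"linear":[0,0,0.4],"roll":0},{"linear":[0,0,0.06],"roll":0}]'
python3 -m jog '[{"linear":[0,0,0],"roll":0},{"linear":[0,0,0],"roll":0},{"linear":[0,0,0],"roll":0}]'
```

```text
time_s: 4.67
position: [0.5006, -0.1925, 0.0748]
tool_rot: [[0.106, 0.994, -0.003], [0.994, -0.106, 0.002], [0.002, -0.003, -1.0]]
ft_force: [-1.1, 0.4, -0.1]
grip_width: 0.0858
gripper_force: 0.0
time_s: 4.92
position: [0.502, -0.1951, 0.0778]
tool_rot: [[0.108, 0.994, 0.002], [0.994, -0.108, -0.001], [-0.001, 0.002, -1.0]]
ft_force: [-0.4, 0.1, -0.3]
grip_width: 0.0853
gripper_force: 0.0
```

```bash
python3 -m jog '[{"linear":[0,0,0],"roll":0},{"linear":[0,0,0],"roll":0},{"linear":[0,0,0],"roll":0},{"linear":[0,0,0],"roll":0},{"linear":[0,0,0],"roll":0},{"linear":[0,0,0],"roll":0},{"linear":[0,0,0],"roll":0},{"linear":[0,0,0],"roll":0},{"linear":[0,0,0],"roll":0},{"linear":[0,0,0],"roll":0}]' -1 40
python3 -c "
from h import *
s=env.observe();print(s['position'],s['ft_force'],s['wrist_torque'],s['grip_width'],s['gripper_force'])"
```

```text
time_s: 5.75
position: [0.5012, -0.1954, 0.0763]
tool_rot: [[0.109, 0.994, -0.0], [0.994, -0.109, 0.0], [0.0, -0.0, -1.0]]
ft_force: [-1.2, 0.3, 0.0]
grip_width: 0.0074
gripper_force: 42.4
[ 0.50118353 -0.19542386  0.07630188] [-1.20835018  0.28246846  0.03036481] [-0.0993501   0.10665813 -0.04135576] 0.0074428951863128165 42.398512959480286
```

```bash
python3 -m jog '[{"linear":[0,0,-0.1],"roll":0},{"linear":[0,0,-0.2],"roll":0},{"linear":[0,0,-0.3],"roll":0},{"linear":[0,0,-0.4],"roll":0},{"linear":[0,0,-0.4],"roll":0},{"linear":[0,0,-0.4],"roll":0},{"linear":[0,0,-0.4],"roll":0},{"linear":[0,0,-0.4],"roll":0},{"linear":[0,0,-0.3],"roll":0},{"linear":[0,0,-0.1],"roll":0},{"linear":[0,0,0],"roll":0},{"linear":[0,0,0],"roll":0}]'
python3 -m jog '[{"linear":[0.3,-0.03,0],"roll":0},{"linear":[0.6,-0.05,0],"roll":0},{"linear":[0.7,-0.065,0],"roll":0},{"linear":[0.7,-0.065,0],"roll":0},{"linear":[0.7,-0.065,0],"roll":0},{"linear":[0.7,-0.065,0],"roll":0},{"linear":[0.7,-0.065,0],"roll":0},{"linear":[0.7,-0.065,0],"roll":0},{"linear":[0.7,-0.065,0],"roll":0},{"linear":[0.7,-0.065,0],"roll":0},{"linear":[0.6,-0.05,0],"roll":0},{"linear":[0.5,-0.05,0],"roll":0}]'
python3 -m jog '[{"linear":[0.4,-0.04,0],"roll":0},{"linear":[0.3,-0.1,0],"roll":0},{"linear":[0,0,0],"roll":0},{"linear":[0,0,0],"roll":0},{"linear":[0,0,0],"roll":0}]'
python3 - <<'E'
from h import *
import cv2,json
s=env.observe();print(s["position"],s["ft_force"],s["grip_width"])
c=optics.calibration("wrist");im=optics.get_image("wrist");cv2.imwrite("pics/w4.png",im[:,:,::-1])
im2=optics.get_image("scene");cv2.imwrite("pics/s4.png",im2[:,:,::-1])
a=cv2.resize(im[150:400,220:420,::-1],None,fx=2,fy=2,interpolation=cv2.INTER_CUBIC)
b=cv2.resize(im2[130:255,310:430,::-1],None,fx=3,fy=3.2,interpolation=cv2.INTER_CUBIC)
b=cv2.copyMakeBorder(b,0,500-b.shape[0],0,0,cv2.BORDER_CONSTANT)
c["T"]=c["T"].tolist();json.dump(c,open("w4.json","w"))
m=np.hstack([a,b]);print(m.shape);cv2.imwrite("pics/m4.png",m)
E
```

```text
time_s: 6.75
position: [0.501, -0.1953, 0.196]
tool_rot: [[0.109, 0.994, -0.001], [0.994, -0.109, 0.0], [0.0, -0.001, -1.0]]
ft_force: [-0.7, 0.6, -2.4]
grip_width: 0.0075
gripper_force: 42.1
time_s: 7.75
position: [0.5055, 0.1122, 0.1955]
tool_rot: [[0.108, 0.994, -0.002], [0.994, -0.108, 0.0], [0.0, -0.002, -1.0]]
ft_force: [0.2, -0.5, -2.1]
grip_width: 0.0076
gripper_force: 42.0
time_s: 8.17
position: [0.5038, 0.1378, 0.1961]
tool_rot: [[0.109, 0.994, -0.001], [0.994, -0.109, -0.0], [-0.0, -0.001, -1.0]]
ft_force: [-0.0, 0.9, -2.2]
grip_width: 0.0073
gripper_force: 42.0
[0.50380534 0.13784805 0.19608636] [-0.02596017  0.89490573 -2.2050548 ] 0.007319602863047323
(500, 760, 3)
```

View pics/m4.png

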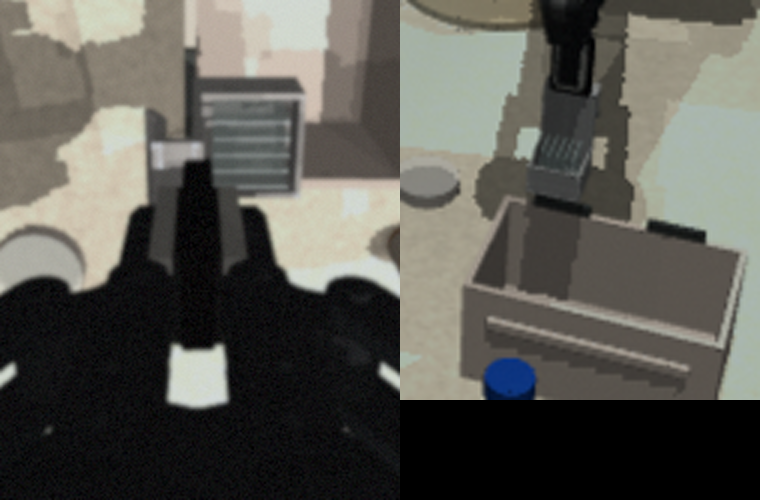

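Run:
```python
from h import *
import json
c=json.load(open("w4.json"));c["T"]=np.array(c["T"])
z=lambda p:((p-[220,150]+.5)*2-.5).round(0).tolist()
b=[.5038,.1378,np.radians(-6.25)]
print("bridge",z(proj(None,place(b,np.array([[-12.5,20,66],[1.5,20,66],[-12.5,-20,66],[37.5,20,22],[37.5,-20,22]])/1e3,.125),c)))
t=[.5582,.181,np.radians(-6.25)]
print("strip",z(proj(None,place(t,np.array([[-55,19,93],[-50,19,93],[-55,64,93],[-50,64,93]])/1e3),c)))
print("wall",z(proj(None,place(t,np.array([[-55,90,85],[-50,90,85],[50,-90,85],[-50,-90,85],[-55,-95,85]])/1e3),c)))
```

```text
bridge [[149.0, 143.0], [201.0, 143.0], [153.0, 269.0], [305.0, 94.0], [298.0, 199.0]]
strip [[182.0, -58.0], [194.0, -58.0], [181.0, -180.0], [194.0, -180.0]]
wall [[181.0, -251.0], [194.0, -251.0], [404.0, 178.0], [195.0, 178.0], [184.0, 187.0]]
```

Run:
```python
import cv2
im=cv2.imread("pics/w4.png")
cv2.imwrite("pics/w4z.png",cv2.resize(im[110:260,260:400],None,fx=4,fy=4,interpolation=cv2.INTER_CUBIC))
```

```text
(no output)
```

View pics/w4z.png

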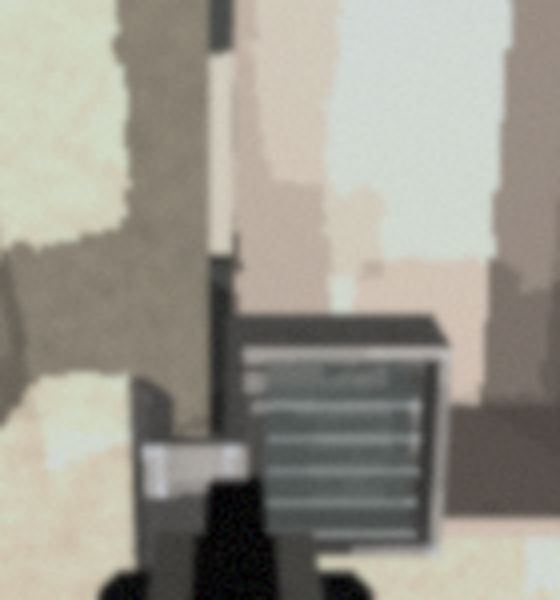

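Wrist crop: wall top in the notch spans u 207–233, notch ends at v≈50 and v≈255, bridge spans u 143–248 with its +y edge at v≈443.

Run:
```python
from h import *
import json
from scipy.optimize import least_squares as ls
c=json.load(open("w4.json"));c["T"]=np.array(c["T"])
px=lambda u,v:np.array([260+(u+.5)/4-.5,110+(v+.5)/4-.5])
a=np.radians(-6.25)
def fit(O,z0,p0):
    def r(p): 
        e=np.array([proj(None,place([p[0],p[1],a],np.array(o[:3])/1e3,z0),c)[0]-px(*o[3]) for o in O]); return np.array([e[i,k] for i,o in enumerate(O) for k in o[4]])
    s=ls(r,p0); print(s.x.round(4), r(s.x).round(1)); return s.x
# trough frame shifted so y=0 at notch middle
t=fit([(-55,0,85,(207,150),[0]),(-50,0,85,(233,150),[0]),(-55,22,93,(211,50),[0,1]),(-50,22,93,(233,50),[0,1]),(-55,-22,93,(211,255),[0,1])],0,[.558,.178])
b=fit([(-12.5,20,66,(143,443),[0,1]),(1.5,20,66,(248,443),[0,1]),(37.5,20,22,(446,350),[0,1]),(37.5,-20,22,(438,552),[0,1])],.125,[.504,.138])
R=np.array([[np.cos(a),np.sin(a)],[-np.sin(a),np.cos(a)]])
print("basket in notch frame mm",(R@(b-t)*1e3).round(1))
```

```text
[0.5586 0.1774] [ 0.8  0.1 -0.6 -0.5  0.  -0.5 -0.2  1.1]
[0.5042 0.1381] [-0.4 -0.  -0.9 -0.   1.4 -0.8  0.3  1. ]
basket in notch frame mm [-49.9 -44.9]
```

```bash
python3 -m jog '[{"linear":[0,0.05,0],"roll":0},{"linear":[0,0.05,0],"roll":0},{"linear":[0,0,0],"roll":0},{"linear":[0,0,0.15],"roll":0},{"linear":[0,0,0.15],"roll":0},{"linear":[0,0,0.15],"roll":0},{"linear":[0,0,0.15],"roll":0},{"linear":[0,0,0.15],"roll":0},{"linear":[0,0,0.15],"roll":0},{"linear":[0,0,0.15],"roll":0},{"linear":[0,0,0],"roll":0},{"linear":[0,0,0],"roll":0}]'
python3 -m jog '[{"linear":[0,0,0.1],"roll":0},{"linear":[0,0,0.1],"roll":0},{"linear":[0,0,0.1],"roll":0},{"linear":[0,0,0.1],"roll":0},{"linear":[0,0,0.1],"roll":0},{"linear":[0,0,0],"roll":0},{"linear":[0,0,0],"roll":0}]'
```

```text
time_s: 9.27
position: [0.5079, 0.1378, 0.154]
tool_rot: [[0.109, 0.994, -0.001], [0.994, -0.109, -0.0], [-0.0, -0.001, -1.0]]
ft_force: [-0.1, -0.1, -1.5]
grip_width: 0.0074
gripper_force: 41.9
time_s: 9.85
position: [0.5079, 0.1378, 0.1341]
tool_rot: [[0.109, 0.994, -0.001], [0.994, -0.109, 0.0], [-0.0, -0.001, -1.0]]
ft_force: [-0.7, 0.1, -2.8]
grip_width: 0.0072
gripper_force: 41.9
```

```bash
for i in 1 2; do python3 -m jog '[{"linear":[0,0,0.05],"roll":0},{"linear":[0,0,0.05],"roll":0},{"linear":[0,0,0.05],"roll":0},{"linear":[0,0,0.05],"roll":0},{"linear":[0,0,0],"roll":0},{"linear":[0,0,0],"roll":0}]' | grep -E "pos|ft_|rot"; done
python3 -m jog '[{"linear":[0,0,0.05],"roll":0},{"linear":[0,0,0.05],"roll":0},{"linear":[0,0,0.05],"roll":0},{"linear":[0,0,0.05],"roll":0},{"linear":[0,0,0],"roll":0},{"linear":[0,0,0],"roll":0}]'
```

```text
position: [0.508, 0.1378, 0.1262]
tool_rot: [[0.109, 0.994, -0.0], [0.994, -0.109, -0.0], [-0.0, -0.0, -1.0]]
ft_force: [-0.2, -0.0, -1.7]
position: [0.5076, 0.1379, 0.1181]
tool_rot: [[0.109, 0.994, -0.001], [0.994, -0.109, 0.0], [-0.0, -0.001, -1.0]]
ft_force: [-1.9, 0.3, -2.7]
time_s: 11.35
position: [0.5074, 0.1378, 0.1097]
tool_rot: [[0.109, 0.994, -0.002], [0.994, -0.109, 0.0], [-0.0, -0.002, -1.0]]
ft_force: [-4.5, 0.3, -4.9]
grip_width: 0.0074
gripper_force: 41.7
```

```bash
python3 -m jog '[{"linear":[0,-0.02,0],"roll":0},{"linear":[0,-0.02,0],"roll":0},{"linear":[0,0,0],"roll":0},{"linear":[0,0,0],"roll":0},{"linear":[0,0,0],"roll":0}]'
python3 - <<'E'
from h import *
import cv2
s=env.observe();print(s["position"],s["ft_force"],s["wrist_torque"])
im=optics.get_image("wrist");im2=optics.get_image("scene")
a=cv2.resize(im[110:260,260:400,::-1],None,fx=3,fy=3,interpolation=cv2.INTER_CUBIC)
b=cv2.resize(im2[140:252,330:423,::-1],None,fx=4,fy=4,interpolation=cv2.INTER_CUBIC)[:450]
b=cv2.copyMakeBorder(b,0,450-b.shape[0],0,0,cv2.BORDER_CONSTANT)
cv2.imwrite("pics/m5.png",np.hstack([a,b]))
E
```

```text
time_s: 11.77
position: [0.507, 0.1379, 0.1107]
tool_rot: [[0.109, 0.994, 0.002], [0.994, -0.109, -0.0], [0.0, 0.002, -1.0]]
ft_force: [-1.1, -0.5, -2.7]
grip_width: 0.0076
gripper_force: 42.0
[0.50704074 0.137934   0.11066752] [-1.12960384 -0.53813855 -2.6839584 ] [ 0.0206161   0.02963164 -0.03187405]
```

View pics/m5.png

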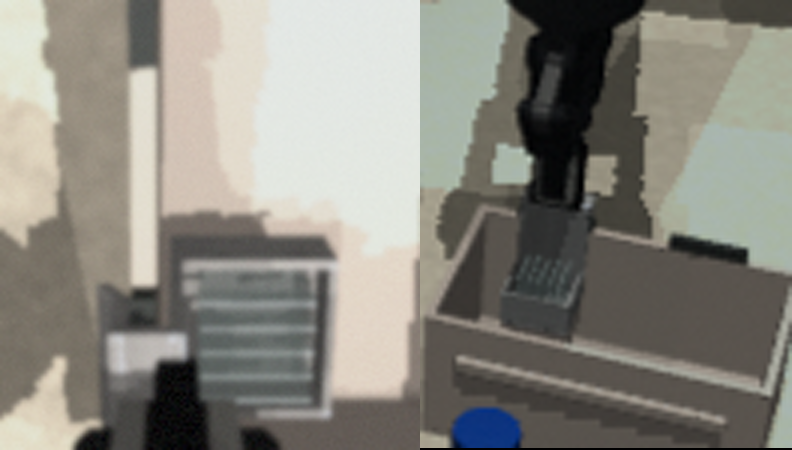

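The lip flare is outside the wall (left at u≈105) and the plate is inside it, so the hook straddles the strip. Lowering to contact.

```bash
python3 -m jog '[{"linear":[0,0,0.04],"roll":0},{"linear":[0,0,0.04],"roll":0},{"linear":[0,0,0.04],"roll":0},{"linear":[0,0,0.03],"roll":0},{"linear":[0,0,0],"roll":0},{"linear":[0,0,0],"roll":0}]' | grep -E "pos|ft_"; for i in 1; do python3 -m jog '[{"linear":[0,0,0.02],"roll":0},{"linear":[0,0,0.02],"roll":0},{"linear":[0,0,0],"roll":0},{"linear":[0,0,0],"roll":0}]' | grep -E "pos|ft_"; done
```

```text
position: [0.5064, 0.138, 0.1042]
ft_force: [-1.1, -0.3, -2.0]
position: [0.5064, 0.138, 0.1027]
ft_force: [0.2, -0.7, -2.4]
```

```bash
for i in 1; do python3 -m jog '[{"linear":[0,0,0.02],"roll":0},{"linear":[0,0,0],"roll":0},{"linear":[0,0,0],"roll":0}]' | grep -E "pos|ft_"; done;  python3 -m jog '[{"linear":[0,0,0.02],"roll":0},{"linear":[0,0,0],"roll":0},{"linear":[0,0,0],"roll":0}]' | grep -E "pos|ft_"
```

```text
position: [0.5065, 0.138, 0.1022]
ft_force: [-0.8, -0.3, 1.8]
position: [0.5066, 0.138, 0.1021]
ft_force: [-4.1, -0.4, 8.7]
```

```bash
python3 -m jog '[{"linear":[0,0,-0.018],"roll":0},{"linear":[0,-0.01,0],"roll":0},{"linear":[0,0,0],"roll":0}]' | grep -E "pos|ft_"; python3 -m jog '[{"linear":[0.03,0,0],"roll":0},{"linear":[0.05,0,0],"roll":0},{"linear":[0.05,0,0],"roll":0},{"linear":[0.05,0,0],"roll":0},{"linear":[0.05,0,0],"roll":0},{"linear":[0.05,0,0],"roll":0},{"linear":[0.02,0,0],"roll":0},{"linear":[0,0,0],"roll":0}]' | grep -E "pos|ft_"
```

```text
position: [0.5065, 0.138, 0.1022]
ft_force: [0.9, -0.6, 3.6]
position: [0.5075, 0.1496, 0.1021]
ft_force: [-1.6, -4.1, 5.3]
```

```bash
python3 -m jog '[{"linear":[0.03,0,-0.006],"roll":0},{"linear":[0.06,0,0],"roll":0},{"linear":[0.07,0,0],"roll":0},{"linear":[0.07,0,0],"roll":0},{"linear":[0.07,0,0],"roll":0},{"linear":[0.07,0,0],"roll":0},{"linear":[0.07,0,0],"roll":0},{"linear":[0.07,0,0],"roll":0},{"linear":[0.07,0,0],"roll":0},{"linear":[0.05,0,0],"roll":0},{"linear":[0.02,0,0],"roll":0},{"linear":[0,0,0],"roll":0}]' | grep -E "pos|ft_";python3 -m jog '[{"linear":[0.03,0,0],"roll":0},{"linear":[0.03,0,0],"roll":0},{"linear":[0.03,0,0],"roll":0},{"linear":[0,0,0],"roll":0}]' | grep -E "pos|ft_"
```

```text
position: [0.5101, 0.1762, 0.1021]
ft_force: [-1.2, -2.4, 4.5]
position: [0.5102, 0.18, 0.1016]
ft_force: [-0.0, -0.2, -1.8]
```

```bash
python3 -m jog '[{"linear":[0.03,0,0],"roll":0},{"linear":[0,0,0.02],"roll":0},{"linear":[0,0,0.02],"roll":0},{"linear":[0,0,0.02],"roll":0},{"linear":[0,0,0],"roll":0},{"linear":[0,0,0],"roll":0}]' | grep -E "pos|ft_";python3 -m jog '[{"linear":[0,0,0.02],"roll":0},{"linear":[0,0,0.02],"roll":0},{"linear":[0,0,0.02],"roll":0},{"linear":[0,0,0],"roll":0},{"linear":[0,0,0],"roll":0}]' | grep -E "pos|ft_"
```

```text
position: [0.5106, 0.1806, 0.0996]
ft_force: [0.0, -0.9, -2.3]
position: [0.5106, 0.1805, 0.0972]
ft_force: [0.2, 0.2, -2.3]
```

```bash
python3 -m jog '[{"linear":[0,0,0.02],"roll":0},{"linear":[0,0,0.02],"roll":0},{"linear":[0,0,0.02],"roll":0},{"linear":[0,0,0],"roll":0},{"linear":[0,0,0],"roll":0}]' | grep -E "pos|ft_";python3 -m jog '[{"linear":[0,0,0.015],"roll":0},{"linear":[0,0,0],"roll":0},{"linear":[0,0,0],"roll":0}]' | grep -E "pos|ft_"
```

```text
position: [0.5107, 0.1806, 0.0949]
ft_force: [-0.0, -0.2, -1.8]
position: [0.5107, 0.1806, 0.0943]
ft_force: [0.5, 0.0, -1.6]
```

```bash
python3 -m jog '[{"linear":[0,0,0.012],"roll":0},{"linear":[0,0,0],"roll":0},{"linear":[0,0,0],"roll":0}]' | grep -E "pos|ft_"
python3 - <<'E'
from h import *
import cv2
im=optics.get_image("wrist");im2=optics.get_image("scene")
a=cv2.resize(im[110:260,260:400,::-1],None,fx=3,fy=3,interpolation=cv2.INTER_CUBIC)
b=cv2.resize(im2[140:252,330:423,::-1],None,fx=4,fy=4,interpolation=cv2.INTER_CUBIC)
b=cv2.copyMakeBorder(b,0,450-b.shape[0],0,0,cv2.BORDER_CONSTANT)
cv2.imwrite("pics/m6.png",np.hstack([a,b]))
E
```

```text
position: [0.5107, 0.1806, 0.0942]
ft_force: [-2.0, 0.1, 3.5]
```

View pics/m6.png

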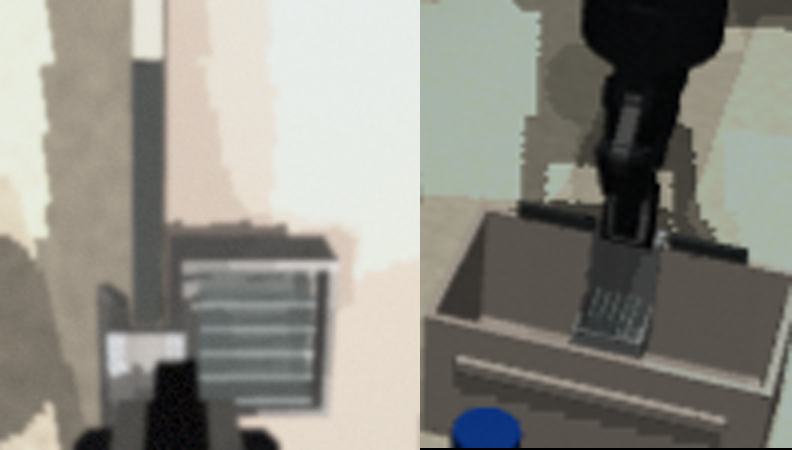

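Hook is in the notch (8.0 mm drop from the strip and contact felt). Easing the plate against the wall, then releasing.

```bash
python3 -m jog '[{"linear":[0,-0.015,-0.006],"roll":0},{"linear":[0,0,0],"roll":0},{"linear":[0,0,0],"roll":0}]' | grep -E "pos|ft_"; python3 -m jog '[{"linear":[0,-0.015,0],"roll":0},{"linear":[0,0,0],"roll":0},{"linear":[0,0,0],"roll":0}]' | grep -E "pos|ft_"
```

```text
position: [0.5105, 0.1806, 0.0942]
ft_force: [1.0, -0.9, 3.0]
position: [0.51, 0.1807, 0.0943]
ft_force: [3.7, 0.5, 3.5]
```

```bash
python3 -m jog '[{"linear":[0,0.01,0],"roll":0},{"linear":[0,0,0],"roll":0},{"linear":[0,0,0],"roll":0}]' - 20 | grep -E "pos|ft_|grip"; python3 -m jog '[{"linear":[0,0,0],"roll":0},{"linear":[0,0,0],"roll":0},{"linear":[0,0,0],"roll":0},{"linear":[0,0,0],"roll":0},{"linear":[0,0,0],"roll":0},{"linear":[0,0,0],"roll":0}]' -0.3 | grep -E "pos|ft_|grip"
python3 -m jog '[{"linear":[0,0,-0.1],"roll":0},{"linear":[0,0,-0.2],"roll":0},{"linear":[0,0,-0.3],"roll":0},{"linear":[0,0,-0.4],"roll":0},{"linear":[0,0,-0.5],"roll":0},{"linear":[0,0,-0.5],"roll":0},{"linear":[0,0,-0.5],"roll":0},{"linear":[0,0,-0.5],"roll":0},{"linear":[0,0,0],"roll":0},{"linear":[0,0,0],"roll":0}]' | grep -E "pos|ft_|grip"
python3 - <<'E'
from h import *
import cv2
im=optics.get_image("wrist");im2=optics.get_image("scene")
a=cv2.resize(im[110:310,250:390,::-1],None,fx=2.5,fy=2.5,interpolation=cv2.INTER_CUBIC)
b=cv2.resize(im2[140:265,330:430,::-1],None,fx=4,fy=4,interpolation=cv2.INTER_CUBIC)
cv2.imwrite("pics/m7.png",np.hstack([a,b]))
E
```

```text
position: [0.51, 0.1807, 0.0942]
ft_force: [1.0, -0.1, 4.4]
grip_width: 0.0075
gripper_force: 43.2
position: [0.5097, 0.1807, 0.0939]
ft_force: [-0.3, -0.4, -0.2]
grip_width: 0.03
gripper_force: 0.0
position: [0.5101, 0.1807, 0.2153]
ft_force: [0.4, -0.1, -1.3]
grip_width: 0.0301
gripper_force: 0.0
```

View pics/m7.png

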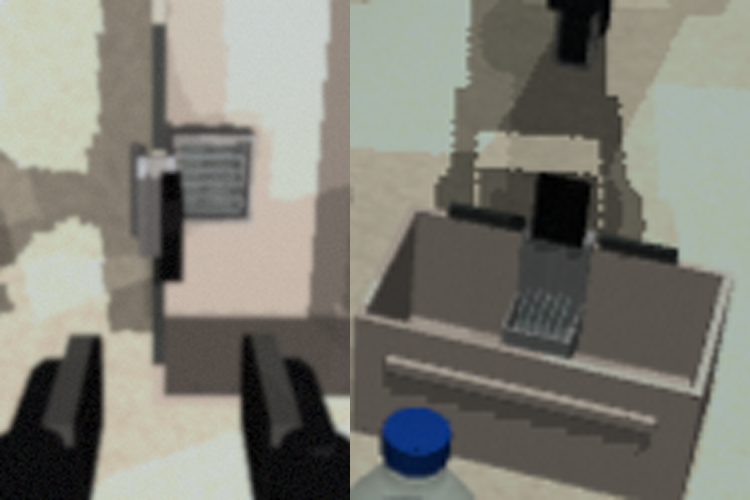

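The basket hangs upright in the notch between the two strip pieces (scene crop, around (555,240)), and the gripper is clear of it.

```bash
python3 -c "
from rig import env
print(env.close_job())"
```

```text
the job is handed in; nothing more can be done
None
```

The basket was hooked over the trough's near rim, slid along the strip and lowered about 8 mm into the notch before I released it; it hangs upright with the gripper clear, contact readings peaked at about 11 N, and the job is handed in.

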